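# Index the specimen tubes by one turn of the hand wheel

## Robot

A 6-joint arm with a two-finger parallel gripper is mounted at the origin on the work surface. World frame = base frame: x ahead of the robot, y to its left, z up, the work surface at z = 0. Lengths are in m, angles in rad, forces in N, time in s.
With the tool pointing down it reaches from about 0.35 to 0.975 m from the base axis. Payload 4.9 kg.
Tool frame: the origin (TCP) lies on the front face of the gripper's body, between the roots of the fingers; the fingertips stand ctrl.finger_overhang ahead of it and the grasp point (between the pads) lies 54 mm ahead of it (ctrl.finger_overhang is the distance from the TCP to the fingertips, in m); z points along the fingers, y is the line along which they close (so a half turn about z gives the same grasp; the last joint's range is limited). The gripper opens to 85 mm and grips with 20 to 120 N. Pads are 22 mm wide; open, the fingers measure 114 mm over their backs; the gripper's body (76 mm by 85 mm) begins 54 mm behind the grasp point. The pads swing forward as they close: fully open they stand 13 mm farther back than shut.
Start: joints at [-1.243, 0.053, 1.613, -0, 1.476, -0.119], TCP at [0.27, -0.564, 0.304] pointing down, gripper open.
Joint ranges: [-3.01, 3.01], [-1.01, 2.22], [0.06, 2.58], [-1.02, 4.17], [0.09, 2.62], [-3.14, 3.14]. Speed limits (rad/s): [2.57, 2.57, 3.14, 3.14, 3.14, 3.14].

## Interface

Orientations are given as a rotation vector (axis times angle).
In Python, from station import ctrl, vision gives the robot as it stands. The module is installed in compiled form; this text tells all that it offers.
- The arm moves only by the tool drive_tool, never from a script. Its argument "rows" is a list of rows, each a list of 2 entries, a list of its own where there are three numbers: the shift along the tool's x, y, z in m, then the turn about the tool's z in rad. A call has 1 to 10 rows; each row shifts and turns the commanded pose from where the row before left it, along the tool's axes as they then stand; what a row does not reach is not made up. A row lasts 1/10 s, in which the tool goes at most 50 mm and 8.59 degrees, less where a joint would pass 70% of its speed; a pose out of reach is approached as far as the arm can. A call with a gripper value outside its range is refused whole. "jaw" is the closure, from 0 (fully open) to 1 (shut), set as the call begins (left out, the last holds). The fingers move at their own pace and stop on an object; "grip_force" is the grip in N (left out, the last holds). Time passes only in rows, so rows that do not move let the fingers close. It gives the time, the measured TCP pose, the force, the opening and the grip force at its end, in the units of the state.
- ctrl.get_obs(): the state, without advancing time (a new reading comes with each control period).
- vision.get_image(name): name is "side" or "top"; returns a dict with "image" (384x512x3 uint8, blue, green, red), "vertical_fov" (degrees; the focal length in pixels is half the picture's height over the tangent of half this angle, whatever the lens; pixels are square), "cx", "cy" (the principal point, pixels), "dist_coeffs" ([k1, k2, p1, p2, k3] as OpenCV has them; the pictures are not rectified), "R" (3x3) and "t" (3): a world point X has camera coordinates R X + t. Camera axes: x right, y down, z forward; pixel columns grow to the right and rows downward; lengths in m; the calibration is good to about 2 mm. A picture is of the moment at which its call begins. There is no depth.
- ctrl.finish_job(): hands the job in; it is judged then, once.
The state is a dict: "t": time; "q": joint angles; "dq": joint speeds; "effort": joint torques, N m; "tool_pos": TCP position; "tool_rot": TCP orientation; "contact_force": force on the tool from outside, world axes, zero at the start; "wrist_torque": the same for the moment, N m; "opening": finger opening in m; "grip_force": force on a finger pad.
Only numpy, scipy, OpenCV 4.12 (cv2) and the standard library are available. Lean on these libraries where they do the work, as an engineer would, in place of code of your own. Each camera call takes 0.05 s, during which the arm holds its last target. There are 200 camera calls.

## Task

Bring the next specimen tube under the microscope: with the fingertips, push the upright handle of the small hand wheel round through exactly one full turn, clockwise seen from above, so that the handle stops where it started, then come clear. Only push the handle gently, do not grip it; do not turn the wheel backwards or on past one turn, keep off the tubes, their carriage and the microscope, and leave the other things on the bench where they are.

Things in the scene. Friction and masses are not known exactly. Their poses are not given: they have to be found in the camera images.
- wheel_handle (a point): the handle: an upright black pin 16 mm across standing on the rim of the steel hand wheel, 60 mm from the wheel's axis at the end of one of its three spokes. This point is the centre of the pin's top; the pin stands free from the rim's top (z = 0.106) up to z = 0.152. It goes round with the wheel.
- wheel_hub (a point): centre of the hand wheel, on its upright axis, at mid-height of the rim (z = 0.099). The wheel lies flat: rim 134 mm over all, rim bar 14 mm thick (z = 0.092 to 0.106), hub and two more spokes without a pin; nothing but the pin stands above z = 0.108 within 130 mm of the axis.
- wheel (a joint): turn of the hand wheel in rad, 0 at the start whichever way the handle then points, growing clockwise seen from above; 6.283 is one turn. It has no detent and can be turned on past one turn; dry friction (about 2 N at the handle) keeps it where it is left.
- wheel_head: round aluminium post, 68 mm across at the foot, standing on the end of the stage's bed and carrying the hand wheel; origin on the wheel's axis, 30 mm above the bench.
- carriage (a joint): travel of the tube carriage in m, 0 at the start, driven by the wheel: 40 mm a turn, away from the wheel along the bed.
- stage: the indexing stage: an aluminium bed 110 x 500 x 30 mm with a grey carriage (70 x 170 mm, top at z = 0.062) sliding on it, and a stereo microscope (white head, black column, 0.41 m high over all) fixed behind it. Origin on the bench on the wheel's axis; the bed runs along its y axis from y = -60 mm to 440 mm; the microscope's optical axis is at x = 0, y = 280 mm, its column at x = 170 mm.
- objective (a point): middle of the lower face of the microscope's objective, on its optical axis, 210 mm above the bench.
- tube_a: first (nearest the far end of the bed, under the microscope at the start, y = 280 mm) in the stage's frame: loose clear specimen tube 25 mm across and 95 mm tall with a yellow foam plug, standing in a pocket 20 mm deep of the carriage, top at z = 0.137; origin at the centre of its underside, z up.
- tube_b: second (the one to bring under the microscope; 40 mm from the first, at y = 240 mm at the start) in the stage's frame: loose clear specimen tube 25 mm across and 95 mm tall with a yellow foam plug, standing in a pocket 20 mm deep of the carriage, top at z = 0.137; origin at the centre of its underside, z up.
- tube_c: third (y = 200 mm) in the stage's frame: loose clear specimen tube 25 mm across and 95 mm tall with a yellow foam plug, standing in a pocket 20 mm deep of the carriage, top at z = 0.137; origin at the centre of its underside, z up.
- tube_d: fourth, nearest the wheel (y = 160 mm) in the stage's frame: loose clear specimen tube 25 mm across and 95 mm tall with a yellow foam plug, standing in a pocket 20 mm deep of the carriage, top at z = 0.137; origin at the centre of its underside, z up.
- spare_tube: bystander: tube like the others, standing loose on the bench between the stage and the robot; origin under its centre.
- jar: bystander: glass jar with a black lid, 50 mm across, 75 mm tall, standing behind the stage; origin under its centre.
- tape_roll: bystander: pink roll of tape, 84 mm across, 20 mm high, lying flat behind the wheel; origin under its centre.
- notebook: bystander: dark blue notebook 150 x 210 x 14 mm, lying beyond the wheel's end of the bed; origin under its centre.
- paintbrush: bystander: slim specimen brush 170 mm long, 9 mm thick, lying in front of the stage; origin under its middle, along its x.
- dish: bystander: closed round dish 90 mm across, 15 mm high, in front of the stage's far end; origin under its centre.
- plug: bystander: spare yellow foam plug, 25 mm across, 25 mm high, standing in front of the wheel; origin under its centre.
Not all that is in view belongs to the job. What is shaped like the tube_a but purple is not meant. What is shaped like the tube_d but purple is not meant.

How it is judged:
By the outcome, as a careful person would: the job done as asked, in the order asked, and still so for the second after the job is handed in, with the robot touching nothing.
It also fails if it takes over 58 s, if anything falls off the work surface, if the arm or the gripper's body presses on something with over 40 N, if the wrist force passes 120 N, or if a joint passes its speed limit or range.

## Working session

There is one attempt and no reset: what is moved stays moved. The work goes in short steps, Python scripts to look and compute and a tool call to move; the robot and the scene stay as the last step left them, time stands still between calls to the robot, and variables do not carry over. Pictures are saved under pics/ and viewed, at most 10 in all, crops included, and the job is handed in when it is done.

Besides the shell and the picture viewer there is one more tool, called as name(argument=value, ...) on one line, values as JSON. drive_tool: Moves the arm, as the interface text tells. Its arguments: {"type":"object","properties":{"rows":{"type":"array","items":{"type":"array"}},"jaw":{"type":"number"},"grip_force":{"type":"number"}},"required":["rows"]}

```bash
mkdir -p pics; cat > h.py <<'E'
import numpy as np, cv2
from station import ctrl, vision
def snap(n,f):
    d=vision.get_image(n); cv2.imwrite(f,d["image"]); return d
def cam(d):
    f=192/np.tan(np.radians(d["vertical_fov"])/2)
    return np.array([[f,0,d["cx"]],[0,f,d["cy"]],[0,0,1.]]),np.array(d["dist_coeffs"],float),np.array(d["R"]),np.array(d["t"])
def onz(d,u,v,z):
    K,D,R,t=cam(d); x=cv2.undistortPoints(np.array([[[u,v]]],float),K,D)[0,0]
    r=R.T@[x[0],x[1],1]; c=-R.T@t; return c+r*(z-c[2])/r[2]
def proj(d,P):
    K,D,R,t=cam(d); return cv2.projectPoints(np.array(P,float).reshape(-1,1,3),cv2.Rodrigues(R)[0],t,K,D)[0][:,0]
E
python3 - <<'E'
from h import *
for n in("side","top"):
    d=snap(n,f"pics/{n}0.png"); print(n,-np.array(d["R"]).T@d["t"])
o=ctrl.get_obs();print(o["t"],o["tool_pos"],o["tool_rot"],o["opening"],ctrl.finger_overhang)
E
```

```text
side [0.03127623 0.76395773 0.72893567]
top [ 0.51561217 -0.04683672  1.16545098]
0.1 [ 0.26992547 -0.56323584  0.30275418] [-3.06166928e+00 -6.95635506e-01  2.50506207e-04] 0.08528678024497834 0.0726
```

View pics/top0.png

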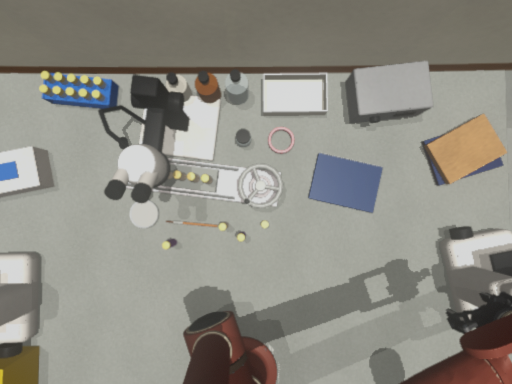

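View pics/side0.png

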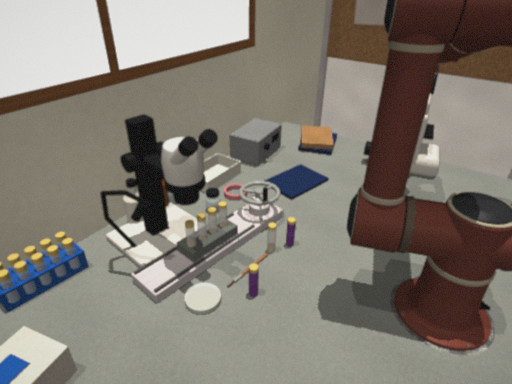

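The top view shows the wheel hub near (260,186) and a dark pin near (247,201). The side view shows the wheel near (260,193) and the pin near (265,195). I'll enlarge both.

```bash
python3 - <<'E'
import cv2,numpy as np
a=cv2.imread("pics/top0.png")[150:225,215:305]; b=cv2.imread("pics/side0.png")[170:230,225:295]
cv2.imwrite("pics/c0.png",np.hstack([cv2.resize(a,(400,333),interpolation=2)[:333],cv2.resize(b,(388,333),interpolation=2)]))
E
```

```text
(no output)
```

View pics/c0.png

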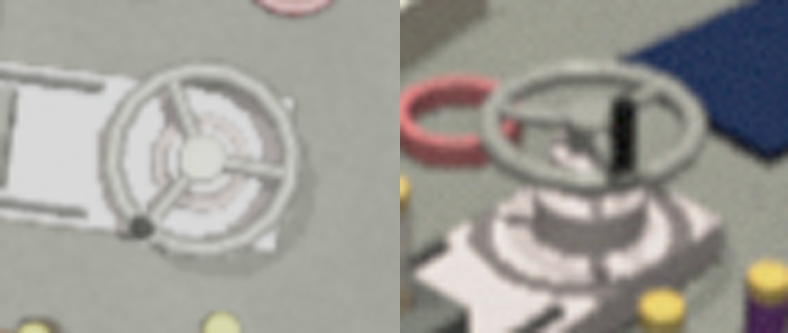

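```bash
cat >> h.py <<'E'
def tri(dt,a,ds,b):
    A=[];B=[]
    for d,p in((dt,a),(ds,b)):
        K,D,R,t=cam(d); x=cv2.undistortPoints(np.array([[p]],float),K,D)[0,0]
        for i in(0,1): A.append(R[i]-x[i]*R[2]);B.append(x[i]*t[2]-t[i])
    return np.linalg.lstsq(np.array(A),np.array(B),rcond=None)[0]
E
python3 - <<'E'
from h import *
dt=vision.get_image("top");ds=vision.get_image("side")
h1=onz(dt,260.3,185.7,.106);h2=onz(ds,260,192.5,.099);p1=onz(dt,246.7,201.3,.150);p2=onz(ds,265.4,188.,.152)
print(h1,h2,p1,p2,tri(dt,(246.7,201.3),ds,(265.4,188)))
# rim outer points top
for q in((237.5,186),(282.3,186),(260,164.4),(260,206.9)): print(onz(dt,*q,.099))
for p in(p1,p2):
    for h in (h1,h2): v=(p-h)[:2];print(np.hypot(*v),np.degrees(np.arctan2(v[1],v[0])))
# carriage/bed direction: tube tops in top
for q in((177.5,175),(191,177),(205,178.5)):print(onz(dt,*q,.137))
for q in((223,227),(241,237.5),(265,225)):print(onz(dt,*q,.12))
E
```

```text
[ 0.57456491 -0.05965689  0.106     ] [ 0.57437541 -0.05758509  0.099     ] [ 0.52853995 -0.02060734  0.15      ] [ 0.52956193 -0.01839381  0.152     ] [ 0.52941087 -0.02009039  0.1511253 ]
[0.57455287 0.00759039 0.099     ]
[ 0.57359403 -0.12471636  0.099     ]
[ 0.63810543 -0.0593421   0.099     ]
[ 0.51240642 -0.0583712   0.099     ]
0.06035862981337878 139.68730501042262
0.0588917920465814 141.10515784029
0.0610566192213305 137.48239889395867
0.05953322642787999 138.8289368357274
[0.60499575 0.17602426 0.137     ]
[0.59904202 0.13775729 0.137     ]
[0.59449576 0.09801423 0.137     ]
[0.45548129 0.04883071 0.12      ]
[ 0.4249869  -0.00281462  0.12      ]
[ 0.46026815 -0.07214792  0.12      ]
```

The hub comes out at about (0.574, -0.059). The pin's radius is 60 mm, which matches, its bearing is about 139°, and its triangulated top is at z≈0.151, which also matches. I'll push with shut fingers at a fixed yaw that puts a finger face square on the pin at the start. The same tool pose at contact then marks one full turn.

drive_tool(rows=[[[0,0,0],-0.1],[[0,0,0],-0.1],[[0,0,0],-0.1],[[0,0,0],-0.11],[[0,0,0],0],[[0,0,0],0]], jaw=1, grip_force=20)

```text
t: 0.8
tool_pos: [0.27, -0.5635, 0.3037]
tool_rot: [-2.859, -1.302, -0.0]
contact_force: [-0.1, -0.9, 0.2]
opening: 0.0001
grip_force: 0.0
```

```bash
cat >> h.py <<'E'
from scipy.spatial.transform import Rotation as Rn
HUB=np.array([.5743,-.0587]); A0=139.3
def st():
    o=ctrl.get_obs(); p=np.array(o["tool_pos"]); M=Rn.from_rotvec(o["tool_rot"]).as_matrix()
    v=(p[:2]-HUB); print("t",o["t"],"pos",p.round(4),"ang",np.degrees(np.arctan2(v[1],v[0])).round(1),"r",np.hypot(*v).round(4),"F",np.round(o["contact_force"],1),"open",round(o["opening"],4)); return p,M
E
python3 - <<'E'
from h import *
p,M=st();print(M.round(3),ctrl.finger_overhang)
print(M.T@(np.array([.5145,-.0535,.26])-p))
E
```

```text
t 0.8 pos [ 0.27   -0.5635  0.3037] ang -121.1 r 0.5894 F [-0.1 -0.9  0.2] open 0.0001
[[ 0.657  0.754 -0.   ]
 [ 0.754 -0.657  0.   ]
 [ 0.    -0.    -1.   ]] 0.0726
[ 0.54520847 -0.15048039  0.04383766]
```

drive_tool(rows=[[[0.02,-0.006,0],0],[[0.035,-0.01,0],0],[[0.035,-0.01,0],0],[[0.035,-0.01,0],0],[[0.035,-0.01,0],0],[[0.035,-0.01,0],0],[[0.035,-0.01,0],0],[[0.035,-0.01,0],0],[[0.035,-0.01,0],0],[[0.035,-0.01,0],0]])

```text
t: 1.8
tool_pos: [0.4172, -0.2462, 0.304]
tool_rot: [2.859, 1.302, 0.0]
contact_force: [-0.1, -1.1, -0.7]
opening: 0.0001
grip_force: 0.0
```

drive_tool(rows=[[[0.035,-0.01,0],0],[[0.035,-0.01,0],0],[[0.035,-0.01,0],0],[[0.035,-0.01,0],0],[[0.035,-0.007,0.01],0],[[0.02,-0.004,0.015],0],[[0.015,0,0.015],0],[[0,0,0],0],[[0,0,0],0]])

```text
t: 2.7
tool_pos: [0.5156, -0.0555, 0.2638]
tool_rot: [-2.858, -1.304, 0.002]
contact_force: [-0.2, -0.7, 0.0]
opening: 0.0002
grip_force: 0.0
```

```bash
python3 - <<'E'
from h import *
p,M=st();print(M.T@(np.array([.5145,-.0535,.192])-p))
d=snap("side","pics/s1.png")
print(proj(d,[p-[0,0,.0726]]))
cv2.imwrite("pics/s1c.png",cv2.resize(d["image"][120:240,190:350],(800,600),interpolation=2))
E
```

```text
t 2.7 pos [ 0.5156 -0.0555  0.2638] ang 176.9 r 0.0588 F [-0.2 -0.7  0. ] open 0.0002
[ 0.00082384 -0.0021196   0.07178321]
[[276.52955152 172.88855228]]
```

View pics/s1c.png

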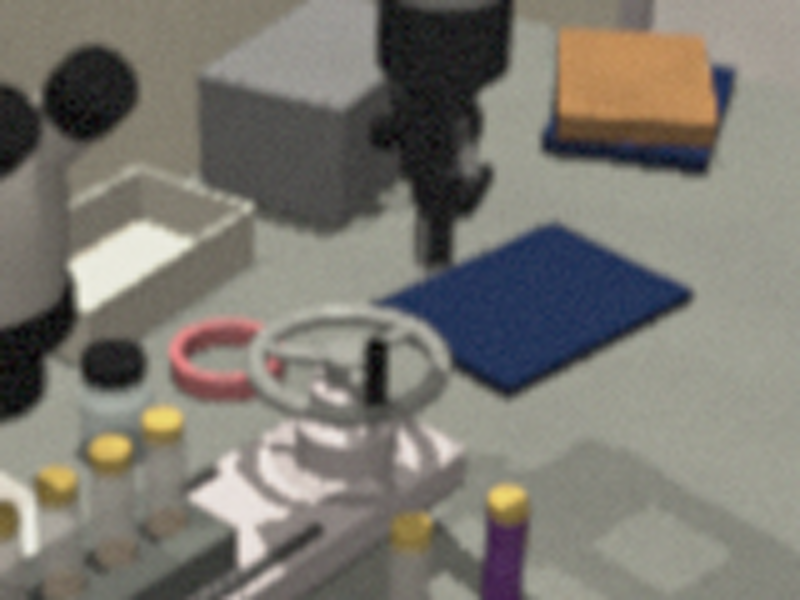

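The fingertips show at about (437,265) in the crop, and the projection with 72.6 mm overhang gives (432,264), so the overhang holds. The pin stands at (375,370). Next I descend behind the pin.

drive_tool(rows=[[[0.001,-0.004,0.015],0],[[0,-0.004,0.02],0],[[0,-0.003,0.02],0],[[0,-0.002,0.012],0],[[0,0,0.005],0],[[0.003,0,0],0],[[0.003,0,0],0],[[0,0,0],0],[[0,0,0],0]])

```text
t: 3.65
tool_pos: [0.5112, -0.0417, 0.1929]
tool_rot: [2.857, 1.305, 0.002]
contact_force: [-0.0, 0.6, -0.1]
opening: 0.0001
grip_force: 0.0
```

```bash
python3 - <<'E'
from h import *
p,M=st();print(M.T@(np.array([.5288,-.0196,.192])-p))
E
```

```text
t 3.65 pos [ 0.5112 -0.0417  0.1929] ang 164.9 r 0.0653 F [-0.   0.6 -0.1] open 0.0001
[ 0.02821232 -0.00121872  0.0009051 ]
```

Pin centre is 28 mm ahead, so contact is expected after about 9 mm. I'll approach in 1 mm rows and watch the force.

drive_tool(rows=[[[0.002,-0.001,0],0],[[0.002,0,0],0],[[0.001,0,0],0],[[0,0,0],0],[[0,0,0],0]])

```text
t: 4.15
tool_pos: [0.5131, -0.0372, 0.1919]
tool_rot: [-2.858, -1.305, 0.0]
contact_force: [0.5, 0.1, -1.0]
opening: 0.0
grip_force: 0.0
```

drive_tool(rows=[[[0.001,0,0],0],[[0.001,0,0],0],[[0,0,0],0]])

```text
t: 4.45
tool_pos: [0.5145, -0.0357, 0.1919]
tool_rot: [-2.858, -1.305, 0.0]
contact_force: [-1.3, -0.0, -0.1]
opening: 0.0003
grip_force: 0.0
```

drive_tool(rows=[[[0.001,0,0],0],[[0,0,0],0]])

```text
t: 4.65
tool_pos: [0.5152, -0.0349, 0.1919]
tool_rot: [2.858, 1.305, 0.0]
contact_force: [0.3, 0.1, 0.2]
opening: -0.0001
grip_force: 0.0
```

drive_tool(rows=[[[0.001,0,0],0],[[0,0,0],0]])

```text
t: 4.85
tool_pos: [0.5158, -0.0342, 0.1919]
tool_rot: [2.858, 1.305, 0.0]
contact_force: [0.2, -0.2, -0.9]
opening: -0.0
grip_force: 0.0
```

drive_tool(rows=[[[0.001,0,0],0],[[0,0,0],0]])

```text
t: 5.05
tool_pos: [0.5165, -0.0334, 0.1919]
tool_rot: [2.858, 1.305, 0.0]
contact_force: [-0.3, 0.3, 0.5]
opening: -0.0
grip_force: 0.0
```

drive_tool(rows=[[[0.001,0,0],0],[[0,0,0],0]])

```text
t: 5.25
tool_pos: [0.517, -0.0327, 0.1919]
tool_rot: [2.858, 1.305, -0.001]
contact_force: [-0.2, -1.5, 0.4]
opening: -0.0001
grip_force: 0.4
```

drive_tool(rows=[[[0.001,0,0],0],[[0,0,0],0]])

```text
t: 5.45
tool_pos: [0.5175, -0.032, 0.1919]
tool_rot: [-2.857, -1.305, 0.001]
contact_force: [-1.4, -0.2, 0.7]
opening: 0.0003
grip_force: 1.0
```

drive_tool(rows=[[[0.001,0,0],0],[[0,0,0],0]])

```text
t: 5.65
tool_pos: [0.5182, -0.0311, 0.1918]
tool_rot: [-2.857, -1.305, 0.001]
contact_force: [-2.6, -1.1, 1.2]
opening: 0.0002
grip_force: 1.0
```

```bash
python3 - <<'E'
from h import *
d=snap("top","pics/t2.png");e=snap("side","pics/s2.png");st()
a=d["image"][150:225,215:305];b=e["image"][170:230,225:295]
cv2.imwrite("pics/c2.png",np.hstack([cv2.resize(a,(400,333),interpolation=2),cv2.resize(b,(388,333),interpolation=2)]))
E
```

```text
t 5.75 pos [ 0.5183 -0.0311  0.1918] ang 153.8 r 0.0625 F [-2.3 -1.3  1. ] open 0.0004
```

View pics/c2.png

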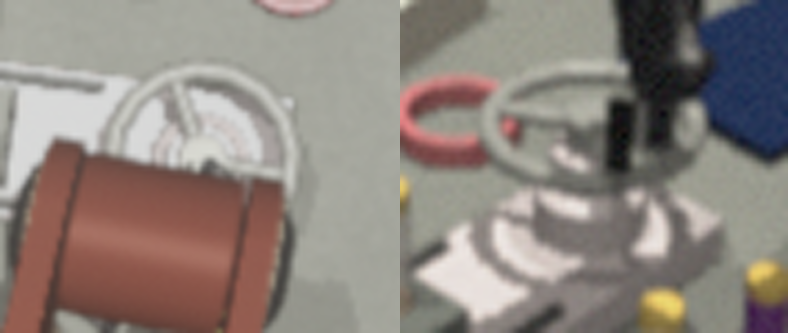

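The side crop shows the pin at (619,135), moved about 1 px from its start, with the fingertips just behind it. Contact began near TCP (0.5167, -0.0331). Pin centre 19 mm ahead of that gives bearing 138.5° and r = 60.2 mm, which agrees. Now I'll plan the circular push at about 6° per row.

```bash
cat >> h.py <<'E'
def plan(n=20,deg=6.,end=156.0-360,R=.0628,off=0.):
    p,M=st(); v=p[:2]-HUB; a=np.degrees(np.arctan2(v[1],v[0]))
    cur=p.copy(); out=[]
    for i in range(n):
        ai=np.radians(a-deg*(i+1)); q=np.array([*(HUB+R*np.array([np.cos(ai),np.sin(ai)])),.192])
        s=(M.T@(q-cur)).round(4); cur=cur+M@s; out.append([s.tolist(),0])
    for k in range(0,n,10): print(out[k:k+10])
E
python3 -c "from h import *;plan()"
```

```text
t 5.75 pos [ 0.5183 -0.0311  0.1918] ang 153.8 r 0.0625 F [-2.3 -1.3  1. ] open 0.0004
[[[0.0064, -0.0017, -0.0002], 0], [[0.0065, -0.0006, -0.0], 0], [[0.0066, 0.0, -0.0], 0], [[0.0065, 0.0007, -0.0], 0], [[0.0064, 0.0014, -0.0], 0], [[0.0063, 0.0021, -0.0], 0], [[0.006, 0.0027, -0.0], 0], [[0.0056, 0.0033, -0.0], 0], [[0.0053, 0.0039, -0.0], 0], [[0.0049, 0.0044, -0.0], 0]]
[[[0.0044, 0.0049, -0.0], 0], [[0.0038, 0.0054, -0.0], 0], [[0.0033, 0.0057, -0.0], 0], [[0.0026, 0.006, -0.0], 0], [[0.002, 0.0063, -0.0], 0], [[0.0013, 0.0064, -0.0], 0], [[0.0007, 0.0066, -0.0], 0], [[-0.0, 0.0065, -0.0], 0], [[-0.0008, 0.0066, -0.0], 0], [[-0.0014, 0.0064, -0.0001], 0]]
```

drive_tool(rows=[[[0.003,-0.0008,0],0],[[0.0034,-0.0009,0],0],[[0.0065,-0.0006,0],0],[[0.0066,0,0],0],[[0.0065,0.0007,0],0],[[0.0064,0.0014,0],0],[[0.0063,0.0021,0],0],[[0.006,0.0027,0],0],[[0.0056,0.0033,0],0],[[0.0053,0.0039,0],0]])

```text
t: 6.75
tool_pos: [0.5639, 0.002, 0.1916]
tool_rot: [2.856, 1.304, -0.004]
contact_force: [-3.1, -6.1, 0.6]
opening: -0.0
grip_force: 2.7
```

```bash
python3 -c "from h import *;plan()"
```

```text
t 6.75 pos [0.5639 0.002  0.1916] ang 99.7 r 0.0616 F [-3.1 -6.1  0.6] open -0.0
[[[0.0056, 0.0035, -0.0004], 0], [[0.0044, 0.0049, -0.0], 0], [[0.0038, 0.0054, -0.0], 0], [[0.0033, 0.0057, -0.0], 0], [[0.0026, 0.006, -0.0], 0], [[0.002, 0.0063, -0.0], 0], [[0.0013, 0.0064, -0.0], 0], [[0.0006, 0.0065, -0.0], 0], [[-0.0, 0.0066, -0.0], 0], [[-0.0007, 0.0065, -0.0], 0]]
[[[-0.0014, 0.0065, 0.0], 0], [[-0.0021, 0.0062, 0.0], 0], [[-0.0027, 0.006, 0.0], 0], [[-0.0034, 0.0057, 0.0001], 0], [[-0.0039, 0.0053, -0.0], 0], [[-0.0044, 0.0048, -0.0], 0], [[-0.0049, 0.0044, 0.0], 0], [[-0.0054, 0.0038, 0.0], 0], [[-0.0057, 0.0032, 0.0001], 0], [[-0.006, 0.0027, -0.0], 0]]
```

drive_tool(rows=[[[0.0049,0.0044,0],0],[[0.0044,0.0049,0],0],[[0.0038,0.0054,0],0],[[0.0033,0.0057,0],0],[[0.0026,0.006,0],0],[[0.002,0.0063,0],0],[[0.0013,0.0064,0],0],[[0.0007,0.0066,0],0],[[0,0.0065,0],0],[[-0.0008,0.0066,0],0]])

```text
t: 7.75
tool_pos: [0.6227, -0.019, 0.1916]
tool_rot: [-2.857, -1.305, 0.001]
contact_force: [-3.9, 0.7, 0.1]
opening: -0.0
grip_force: 1.8
```

```bash
python3 - <<'E'
from h import *
plan()
e=snap("side","pics/s3.png");cv2.imwrite("pics/c3.png",cv2.resize(e["image"][150:240,205:315],(733,600),interpolation=2))
E
```

```text
t 7.75 pos [ 0.6227 -0.019   0.1916] ang 39.4 r 0.0626 F [-3.9  0.7  0.1] open -0.0
[[[-0.0013, 0.0064, -0.0004], 0], [[-0.0021, 0.0063, 0.0], 0], [[-0.0027, 0.0059, 0.0], 0], [[-0.0034, 0.0057, 0.0], 0], [[-0.0039, 0.0053, -0.0], 0], [[-0.0045, 0.0048, -0.0], 0], [[-0.0049, 0.0043, -0.0], 0], [[-0.0054, 0.0038, -0.0], 0], [[-0.0057, 0.0032, -0.0], 0], [[-0.0061, 0.0026, -0.0], 0]]
[[[-0.0062, 0.002, -0.0], 0], [[-0.0065, 0.0013, -0.0], 0], [[-0.0065, 0.0006, -0.0], 0], [[-0.0066, -0.0001, 0.0], 0], [[-0.0065, -0.0008, 0.0], 0], [[-0.0064, -0.0014, 0.0], 0], [[-0.0063, -0.0021, 0.0], 0], [[-0.0059, -0.0028, 0.0], 0], [[-0.0057, -0.0033, 0.0], 0], [[-0.0053, -0.0039, 0.0], 0]]
```

View pics/c3.png

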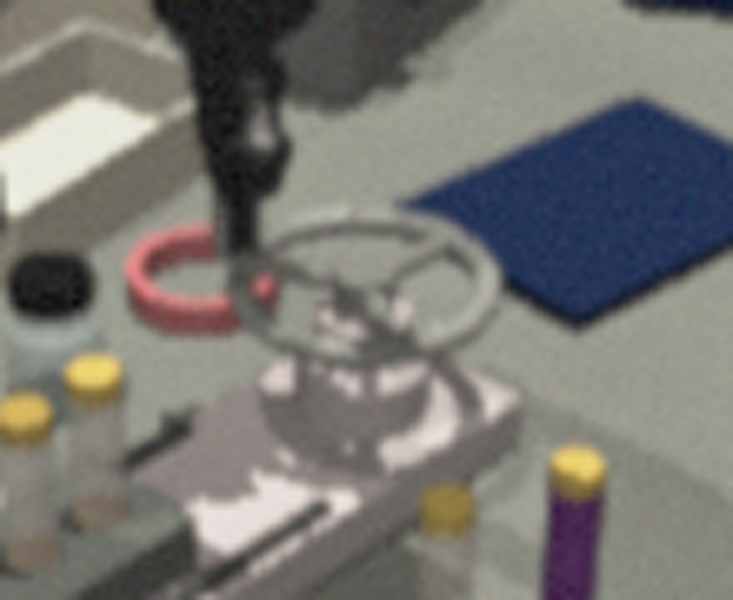

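The fingertips are at the wheel's far-left rim (240,265), with the pin hidden just behind them. A spoke ends there, so the wheel has turned with the tool. I'll continue.

drive_tool(rows=[[[-0.0013,0.0064,0],0],[[-0.0021,0.0063,0],0],[[-0.0027,0.0059,0],0],[[-0.0034,0.0057,0],0],[[-0.0039,0.0053,0],0],[[-0.0045,0.0048,0],0],[[-0.0049,0.0043,0],0],[[-0.0054,0.0038,0],0],[[-0.0057,0.0032,0],0],[[-0.0061,0.0026,0],0]])

```text
t: 8.8
tool_pos: [0.6331, -0.0811, 0.1921]
tool_rot: [2.857, 1.305, 0.001]
contact_force: [-0.1, 2.7, -0.7]
opening: 0.0003
grip_force: 1.1
```

```bash
python3 -c "from h import *;plan()"
```

```text
t 8.8 pos [ 0.6331 -0.0811  0.1921] ang -20.8 r 0.0629 F [-0.1  2.7 -0.7] open 0.0003
[[[-0.0063, 0.0018, 0.0001], 0], [[-0.0065, 0.0013, -0.0], 0], [[-0.0065, 0.0006, -0.0], 0], [[-0.0066, -0.0001, -0.0], 0], [[-0.0065, -0.0008, -0.0], 0], [[-0.0064, -0.0015, -0.0], 0], [[-0.0062, -0.0021, -0.0], 0], [[-0.006, -0.0028, -0.0], 0], [[-0.0056, -0.0034, -0.0001], 0], [[-0.0053, -0.0039, 0.0], 0]]
[[[-0.0048, -0.0045, 0.0], 0], [[-0.0043, -0.005, 0.0], 0], [[-0.0038, -0.0053, 0.0], 0], [[-0.0032, -0.0058, 0.0], 0], [[-0.0026, -0.006, 0.0], 0], [[-0.0019, -0.0063, 0.0], 0], [[-0.0013, -0.0065, 0.0], 0], [[-0.0006, -0.0065, -0.0], 0], [[0.0001, -0.0066, -0.0], 0], [[0.0008, -0.0065, -0.0], 0]]
```

drive_tool(rows=[[[-0.0063,0.0018,0],0],[[-0.0065,0.0013,0],0],[[-0.0065,0.0006,0],0],[[-0.0066,0,0],0],[[-0.0065,-0.0008,0],0],[[-0.0064,-0.0015,0],0],[[-0.0062,-0.0021,0],0],[[-0.006,-0.0028,0],0],[[-0.0056,-0.0034,0],0],[[-0.0053,-0.0039,0],0]])

```text
t: 9.8
tool_pos: [0.5843, -0.1185, 0.1921]
tool_rot: [-2.855, -1.304, -0.005]
contact_force: [4.3, 4.9, 1.1]
opening: 0.0001
grip_force: 2.3
```

```bash
python3 -c "from h import *;plan()"
```

```text
t 9.8 pos [ 0.5843 -0.1185  0.1921] ang -80.5 r 0.0606 F [4.3 4.9 1.1] open 0.0001
[[[-0.0062, -0.0028, 0.0001], 0], [[-0.0044, -0.0049, 0.0], 0], [[-0.0038, -0.0054, 0.0], 0], [[-0.0032, -0.0057, 0.0], 0], [[-0.0026, -0.006, -0.0], 0], [[-0.002, -0.0063, 0.0], 0], [[-0.0013, -0.0065, 0.0], 0], [[-0.0006, -0.0065, 0.0], 0], [[0.0001, -0.0066, 0.0], 0], [[0.0008, -0.0065, 0.0], 0]]
[[[0.0014, -0.0064, 0.0001], 0], [[0.0021, -0.0063, -0.0], 0], [[0.0027, -0.0059, -0.0], 0], [[0.0034, -0.0057, 0.0], 0], [[0.0039, -0.0053, 0.0], 0], [[0.0044, -0.0048, 0.0001], 0], [[0.005, -0.0043, 0.0], 0], [[0.0053, -0.0039, 0.0], 0], [[0.0058, -0.0032, 0.0001], 0], [[0.006, -0.0026, -0.0], 0]]
```

drive_tool(rows=[[[-0.0055,-0.0035,0],0],[[-0.0044,-0.0049,0],0],[[-0.0038,-0.0054,0],0],[[-0.0032,-0.0057,0],0],[[-0.0026,-0.006,0],0],[[-0.002,-0.0063,0],0],[[-0.0013,-0.0065,0],0],[[-0.0006,-0.0065,0],0],[[0.0001,-0.0066,0],0],[[0.0008,-0.0065,0],0]])

```text
t: 10.8
tool_pos: [0.5251, -0.0991, 0.1918]
tool_rot: [2.857, 1.305, -0.002]
contact_force: [1.0, -1.8, -0.2]
opening: -0.0002
grip_force: 0.9
```

```bash
python3 -c "from h import *;plan()"
```

```text
t 10.8 pos [ 0.5251 -0.0991  0.1918] ang -140.6 r 0.0636 F [ 1.  -1.8 -0.2] open -0.0002
[[[0.0023, -0.0063, -0.0002], 0], [[0.0021, -0.0062, -0.0], 0], [[0.0027, -0.006, -0.0], 0], [[0.0034, -0.0056, -0.0], 0], [[0.0039, -0.0053, -0.0], 0], [[0.0045, -0.0048, -0.0], 0], [[0.0049, -0.0044, -0.0], 0], [[0.0054, -0.0037, -0.0], 0], [[0.0057, -0.0033, -0.0], 0], [[0.0061, -0.0026, -0.0], 0]]
[[[0.0062, -0.0019, -0.0], 0], [[0.0065, -0.0013, -0.0], 0], [[0.0065, -0.0006, -0.0001], 0], [[0.0066, 0.0001, 0.0], 0], [[0.0065, 0.0007, 0.0], 0], [[0.0064, 0.0015, 0.0], 0], [[0.0063, 0.0021, 0.0], 0], [[0.0059, 0.0028, 0.0], 0], [[0.0057, 0.0033, 0.0], 0], [[0.0053, 0.0039, 0.0], 0]]
```

drive_tool(rows=[[[0.0023,-0.0063,0],0],[[0.0021,-0.0062,0],0],[[0.0027,-0.006,0],0],[[0.0034,-0.0056,0],0],[[0.0039,-0.0053,0],0],[[0.0045,-0.0048,0],0],[[0.003,-0.0024,0],0],[[0,0,0],0]])

```text
t: 11.6
tool_pos: [0.5122, -0.0579, 0.1917]
tool_rot: [-2.856, -1.306, 0.001]
contact_force: [0.5, 0.0, 0.7]
opening: 0.0001
grip_force: 0.0
```

```bash
python3 -c "
from h import *
plan(10,3)
p,M=st();print(M.T@(np.array([.5167,-.0331,.192])-p))"
```

```text
t 11.6 pos [ 0.5122 -0.0579  0.1917] ang 179.2 r 0.0621 F [0.5 0.  0.7] open 0.0001
[[[0.0021, -0.0026, -0.0003], 0], [[0.0027, -0.0019, 0.0], 0], [[0.0027, -0.0018, 0.0], 0], [[0.0029, -0.0016, 0.0], 0], [[0.0029, -0.0015, 0.0], 0], [[0.0031, -0.0013, 0.0], 0], [[0.003, -0.0012, 0.0], 0], [[0.0032, -0.001, 0.0], 0], [[0.0031, -0.0008, 0.0], 0], [[0.0033, -0.0006, 0.0], 0]]
t 11.6 pos [ 0.5122 -0.0579  0.1917] ang 179.2 r 0.0621 F [0.5 0.  0.7] open 0.0001
[ 0.02164612 -0.01282943 -0.00027986]
```

```bash
python3 - <<'E'
from h import *
e=snap("side","pics/s4.png");b=e["image"]
z=cv2.imread("pics/side0.png")
cv2.imwrite("pics/c4.png",np.hstack([cv2.resize(i[170:230,235:290],(390,425),interpolation=2) for i in(z,b)]))
for a in(180,170,160,150,139):
  r=np.radians(a);print(a,proj(e,[[HUB[0]+.06*np.cos(r),HUB[1]+.06*np.sin(r),.152]]))
E
```

```text
180 [[276.92599733 183.8476925 ]]
170 [[274.84061512 185.2130257 ]]
160 [[272.27982985 186.36636446]]
150 [[269.3227052  187.26540891]]
139 [[265.72728679 187.92053612]]
```

View pics/c4.png

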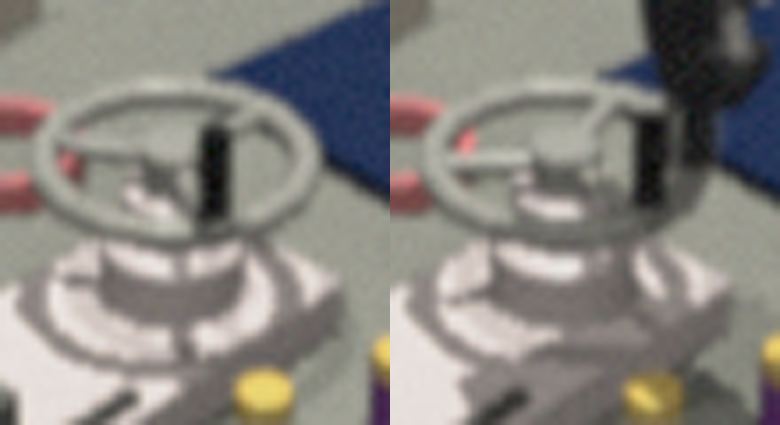

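Left (start) the pin is at x≈213 and right (now) at x≈260, so the pin is at about 158° with about 20° left. I'll finish slowly.

drive_tool(rows=[[[0.0015,-0.002,0],0],[[0.002,-0.002,0],0],[[0.002,-0.0018,0],0],[[0.002,-0.0016,0],0],[[0.002,-0.0015,0],0],[[0.002,-0.0013,0],0],[[0.002,-0.0012,0],0],[[0.002,-0.001,0],0],[[0.0015,-0.0004,0],0],[[0.001,0,0],0]])

```text
t: 12.65
tool_pos: [0.5145, -0.0366, 0.192]
tool_rot: [-2.857, -1.305, 0.0]
contact_force: [-2.1, -1.4, 0.8]
opening: -0.0001
grip_force: 1.1
```

drive_tool(rows=[[[0,0,0],0],[[0,0,0],0]])

```text
t: 12.85
tool_pos: [0.5146, -0.0365, 0.1919]
tool_rot: [-2.857, -1.305, -0.0]
contact_force: [0.1, -0.2, 0.7]
opening: -0.0002
grip_force: 0.3
```

```bash
python3 - <<'E'
from h import *
p,M=st();print(M.T@(np.array([.5167,-.0331,.192])-p))
def dark(img):
    g=cv2.cvtColor(img,cv2.COLOR_BGR2GRAY)[188:200,250:285].astype(float).mean(0); return g.round().astype(int)
b=snap("side","pics/s5.png")["image"]
for i in(cv2.imread("pics/side0.png"),cv2.imread("pics/s2.png"),b): print(dark(i))
E
```

```text
t 12.85 pos [ 0.5146 -0.0365  0.1919] ang 159.6 r 0.0637 F [ 0.1 -0.2  0.7] open -0.0002
[ 3.96775952e-03 -6.60381700e-04 -8.17638286e-05]
[150 148 148 157 156 142 140 145 145 140 147 149 125  67  27  24  40  90
 142 153 154 153 150 149 145 143 152 160 154 136 113  96  92  88  82]
[150 148 147 155 154 141 141 143 137 129 125 114  67  29  24  25  47  78
  90  70  51  44  42  54  78 104 120 136 143 134 112  97  92  87  82]
[148 149 149 157 153 140 139 145 145 141 141 141 130 106  59  26  24  24
  43  73  88  71  51  44  48  57  84 117 132 125 110  98  90  87  81]
```

About 2–4 mm is left, depending on the estimate. I'll nudge 2 mm, back off and compare clean pictures with the start.

drive_tool(rows=[[[0.001,0,0],0],[[0.001,0,0],0],[[0,0,0],0],[[0,0,0],0]])

```text
t: 13.3
tool_pos: [0.5157, -0.0352, 0.1917]
tool_rot: [-2.857, -1.305, 0.001]
contact_force: [-3.0, -0.6, 0.5]
opening: -0.0003
grip_force: 0.9
```

drive_tool(rows=[[[-0.005,0,0],0],[[-0.01,0,0],0],[[-0.005,0,-0.02],0],[[-0.02,0,-0.03],0],[[-0.04,0,-0.03],0],[[-0.045,0,-0.02],0],[[-0.045,0,0],0],[[-0.045,0,0],0],[[-0.045,0,0],0],[[-0.02,0,0],0]])

```text
t: 14.3
tool_pos: [0.3302, -0.249, 0.2922]
tool_rot: [2.858, 1.299, -0.0]
contact_force: [0.1, -0.1, 0.6]
opening: 0.0001
grip_force: 0.0
```

```bash
cat > cmp.py <<'E'
from h import *
import sys
st()
def prof(img,r,c): return cv2.cvtColor(img,cv2.COLOR_BGR2GRAY)[r[0]:r[1],c[0]:c[1]].astype(float)
for n,r,c in(("side",(187,199),(260,273)),("top",(196,208),(240,256))):
    ims=[vision.get_image(n) for _ in range(4)]; d=ims[0]
    new=np.mean([i["image"] for i in ims],0).astype(np.uint8); cv2.imwrite(f"pics/{n}_{sys.argv[1]}.png",new)
    old=cv2.imread(f"pics/{n}0.png")
    W=lambda im:np.clip(110-prof(im,r,c),0,None)
    for im in(old,new):
        w=W(im); y,x=np.mgrid[r[0]:r[1],c[0]:c[1]]; u,v=(w*x).sum()/w.sum(),(w*y).sum()/w.sum()
        p=onz(d,u,v,.15 if n=="top" else .130)[:2]-HUB; print(n,round(u,2),round(v,2),"ang",np.degrees(np.arctan2(p[1],p[0])).round(1),"r",np.hypot(*p).round(4))
E
python3 cmp.py a
```

```text
t 14.3 pos [ 0.3302 -0.249   0.2922] ang -142.1 r 0.3095 F [ 0.1 -0.1  0.6] open 0.0001
side 264.87 193.07 ang 138.6 r 0.0538
side 265.65 193.01 ang 141.1 r 0.0541
top 246.12 201.05 ang 138.6 r 0.06
top 246.96 201.5 ang 141.1 r 0.0595
```

Both cameras agree that the handle is still 2.5° (2.6 mm) short. I'll go back and nudge.

```bash
python3 - <<'E'
from h import *
p,M=st();print(M.T@(np.array([.5157,-.0352,.192])-p))
E
```

```text
t 14.7 pos [ 0.3331 -0.2462  0.2918] ang -142.1 r 0.3055 F [ 0.5 -0.8 -0.3] open -0.0
[0.2790084  0.00036908 0.09986508]
```

drive_tool(rows=[[[0.02,0,0],0],[[0.04,0,0],0],[[0.04,0,0],0],[[0.04,0,0],0],[[0.04,0,0],0],[[0.04,0,0],0],[[0.025,0,0.02],0],[[0.01,0,0.03],0],[[0.005,0,0.03],0],[[0,0,0.02],0]])

```text
t: 15.7
tool_pos: [0.5025, -0.0483, 0.1893]
tool_rot: [-2.854, -1.309, 0.003]
contact_force: [-0.3, -1.2, 0.3]
opening: -0.0002
grip_force: 0.0
```

drive_tool(rows=[[[0,0,0],0],[[0,0,0],0]])

```text
t: 15.9
tool_pos: [0.503, -0.0497, 0.1921]
tool_rot: [-2.857, -1.307, 0.001]
contact_force: [0.5, 0.4, -0.1]
opening: 0.0001
grip_force: 0.0
```

```bash
python3 - <<'E'
from h import *
p,M=st();print(M.T@(np.array([.5157,-.0352,.192])-p))
E
```

```text
t 15.9 pos [ 0.503  -0.0497  0.1921] ang 172.8 r 0.0719 F [ 0.5  0.4 -0.1] open 0.0001
[1.93041603e-02 1.26134938e-04 6.54515948e-05]
```

drive_tool(rows=[[[0.005,0,0],0],[[0.006,0,0],0],[[0.004,0,0],0],[[0.002,0,0],0],[[0.001,0,0],0],[[0.001,0,0],0],[[0.001,0,0],0],[[0.001,0,0],0],[[0.0007,0,0],0],[[0,0,0],0]])

```text
t: 16.9
tool_pos: [0.5168, -0.034, 0.1918]
tool_rot: [-2.857, -1.305, 0.001]
contact_force: [-1.8, 0.1, 1.5]
opening: -0.0
grip_force: 1.1
```

drive_tool(rows=[[[-0.005,0,0],0],[[-0.01,0,0],0],[[-0.005,0,-0.02],0],[[-0.02,0,-0.03],0],[[-0.04,0,-0.03],0],[[-0.045,0,-0.02],0],[[-0.045,0,0],0],[[-0.045,0,0],0],[[-0.045,0,0],0],[[-0.02,0,0],0]])

```text
t: 17.9
tool_pos: [0.3312, -0.2476, 0.292]
tool_rot: [2.859, 1.299, -0.0]
contact_force: [0.5, 0.2, 0.9]
opening: 0.0001
grip_force: 0.0
```

```bash
python3 cmp.py b; python3 cmp.py c
```

```text
t 17.9 pos [ 0.3312 -0.2476  0.292 ] ang -142.1 r 0.3079 F [0.5 0.2 0.9] open 0.0001
side 264.87 193.07 ang 138.6 r 0.0538
side 265.2 193.01 ang 139.7 r 0.0537
top 246.12 201.05 ang 138.6 r 0.06
top 246.36 201.11 ang 139.2 r 0.0597
t 18.3 pos [ 0.3342 -0.2449  0.2918] ang -142.2 r 0.3038 F [-0.3  0.7  0.4] open 0.0
side 264.87 193.07 ang 138.6 r 0.0538
side 265.2 192.99 ang 139.8 r 0.0536
top 246.12 201.05 ang 138.6 r 0.06
top 246.35 201.12 ang 139.2 r 0.0598
```

The handle is still about 0.9° (0.9 mm) short. One more small nudge of about 0.7 mm should close it.

drive_tool(rows=[[[0.02,0,0],0],[[0.04,0,0],0],[[0.04,0,0],0],[[0.04,0,0],0],[[0.04,0,0],0],[[0.04,0,0],0],[[0.025,0,0.02],0],[[0.01,0,0.03],0],[[0.005,0,0.03],0],[[0,0,0.02],0]])

```text
t: 19.7
tool_pos: [0.5034, -0.0481, 0.1895]
tool_rot: [-2.855, -1.306, 0.003]
contact_force: [-0.4, -0.7, -0.8]
opening: -0.0002
grip_force: 0.0
```

drive_tool(rows=[[[0,0,0],0],[[0,0,0],0]])

```text
t: 19.9
tool_pos: [0.504, -0.0492, 0.1921]
tool_rot: [-2.858, -1.305, 0.0]
contact_force: [-0.5, 0.0, -0.2]
opening: 0.0002
grip_force: 0.0
```

```bash
python3 - <<'E'
from h import *
p,M=st();print(M.T@(np.array([.5168,-.034,.192])-p))
E
```

```text
t 19.9 pos [ 0.504  -0.0492  0.1921] ang 172.3 r 0.071 F [-0.5  0.  -0.2] open 0.0002
[ 0.0198495  -0.00023861  0.00013309]
```

drive_tool(rows=[[[0.005,0,0],0],[[0.006,0,0],0],[[0.004,0,0],0],[[0.002,0,0],0],[[0.001,0,0],0],[[0.001,0,0],0],[[0.001,0,0],0],[[0.001,0,0],0],[[0.0003,0,0],0],[[0,0,0],0]])

```text
t: 20.9
tool_pos: [0.5176, -0.0331, 0.1918]
tool_rot: [-2.857, -1.305, 0.001]
contact_force: [-3.5, -1.2, 1.1]
opening: -0.0001
grip_force: 1.1
```

drive_tool(rows=[[[-0.005,0,0],0],[[-0.01,0,0],0],[[-0.005,0,-0.02],0],[[-0.02,0,-0.03],0],[[-0.04,0,-0.03],0],[[-0.045,0,-0.02],0],[[-0.045,0,0],0],[[-0.045,0,0],0],[[-0.045,0,0],0],[[-0.02,0,0],0]])

```text
t: 21.9
tool_pos: [0.3321, -0.2466, 0.2921]
tool_rot: [2.859, 1.299, -0.0]
contact_force: [-0.0, 0.4, -0.6]
opening: 0.0001
grip_force: 0.0
```

```bash
python3 cmp.py d; python3 - <<'E'
import cv2,numpy as np
cv2.imwrite("pics/f.png",np.hstack([cv2.resize(cv2.imread(f"pics/{n}_d.png")[120:260,90:300],(400,267)) if n=="top" else cv2.resize(cv2.imread(f"pics/{n}_d.png")[100:310,110:310],(400,267)) for n in("top","side")]))
E
```

```text
t 21.9 pos [ 0.3321 -0.2466  0.2921] ang -142.2 r 0.3066 F [-0.   0.4 -0.6] open 0.0001
side 264.87 193.07 ang 138.6 r 0.0538
side 264.77 193.18 ang 138.1 r 0.0544
top 246.12 201.05 ang 138.6 r 0.06
top 246.03 200.83 ang 138.0 r 0.0597
```

View pics/f.png

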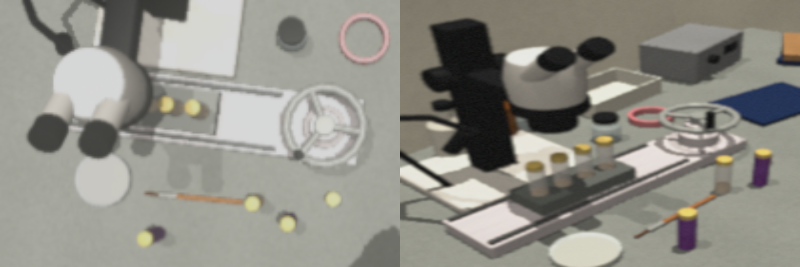

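The handle is back at its start within about 0.5°, at (298,154) in the top crop. The carriage has advanced with its tubes upright, the other things look undisturbed, and the arm is clear.

```bash
python3 -c "
from station import ctrl
print(ctrl.finish_job())"
```

```text
the job is handed in; nothing more can be done
None
```

I pushed the wheel handle one full clockwise turn, to within about 0.5° of its start (about 0.5° past, by both cameras). The carriage moved on with its tubes upright, the arm came clear, and I handed the job in at about 22 s; no verdict was returned.

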